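# Lock the keyed cap on the lubricant flask

## Task

Close the green lubricant flask with the cap that fits it, the larger of the two winged caps standing on the bench: line its tongue up with the slot in the flask's neck, let it drop in until the flange sits down on the neck, then give it a quarter turn, either way, so that the wing stands crosswise to the slot, and let go. Leave the smaller cap where it is.

Things in the scene. Friction and masses are not known exactly. Their poses are not given: they have to be found in the camera images.
- wide_cap: The larger cap, grey plastic, loose, upright on its tongue. Bottom up: tongue 48 long (x) x 16 (y) x 14 mm high; stem 15 mm round, 11 high; flange 76 mm round, 8 thick, underside 25 mm above origin; black wing grip 54 long (x) x 14 thick (y) x 34 tall, top 67 mm above origin. Origin: centre of tongue's underside, z up, x along tongue and wing (parallel). About 0.1 kg.
- flask: Round green flask, fixed, 150 mm wide; on it a neck 88 mm wide, its flat top 140 mm above the bench: an 8 mm plate with one central slot through it, 60 long (x) x 28 mm wide (y). Below it a hollow 74 mm wide, 40 mm deep from the top, where the tongue turns freely: no stop or spring. Origin: centre of underside, x along slot, z up. Flange seated on neck: larger cap's origin 115 mm above this.
- small_cap: The smaller cap, grey plastic, loose, upright on its tongue. Bottom up: tongue 30 long (x) x 16 (y) x 14 mm high; stem 15 mm round, 11 high; flange 52 mm round, 8 thick, underside 25 mm above origin; black wing grip 34 long (x) x 14 thick (y) x 34 tall, top 67 mm above origin. Origin: centre of tongue's underside, z up, x along tongue and wing (parallel). 
Things that resemble listed ones, but are neither listed nor needed, are in the scene too. What is shaped like the wide_cap but orange or white is not meant.

How it is judged:
On the way:
1. the larger cap's tongue has dropped through the slot, not yet turned (z of wide_cap in the frame of flask between 0.105 and 0.121 m and horizontal distance between wide_cap and flask below 0.014 m and angle between the x axis of wide_cap and the x axis of flask, either way round below 0.5 rad).
At the end, for the whole second after the job is handed in: The larger cap sits on the flask's neck, flange down on it (within about 6 mm), upright within 8 degrees, within 14 mm of the flask's axis, its wing crosswise to the slot within 23 degrees, at rest; the smaller cap is within 30 mm of where it began (z of wide_cap in the frame of flask between 0.105 and 0.121 m and horizontal distance between wide_cap and flask below 0.014 m and angle between the x axis of wide_cap and the y axis of flask, either way round below 0.4 rad and angle between wide_cap's own z axis and vertical below 0.15 rad and linear speed of wide_cap below 0.02 m/s and distance of small_cap from where it was at the start of the episode below 0.03 m); the robot touches nothing.
It fails at once if the smaller cap is moved more than 30 mm (distance of small_cap from where it was at the start of the episode above 0.03 m).
It also fails if it takes over 45 s, if anything falls off the work surface, if the arm or the gripper's body presses on something with over 40 N, if the wrist force passes 120 N, or if a joint passes its speed limit or range.

## Robot

A 6-joint arm with a two-finger parallel gripper is mounted at the origin on the work surface. World frame = base frame: x ahead of the robot, y to its left, z up, the work surface at z = 0. Lengths are in m, angles in rad, forces in N, time in s.
With the tool pointing down it reaches from about 0.25 to 0.775 m from the base axis. Payload 8.9 kg.
Tool frame: the origin (TCP) lies midway between the tips of the shut fingers; the grasp point (between the pads) lies 19 mm behind it (robot.grasp_offset is the distance from the TCP to the grasp point, in m); z points along the fingers, y is the line along which they close (so a half turn about z gives the same grasp; the last joint's range is limited). The gripper opens to 85 mm and grips with 20 to 120 N. Pads are 22 mm wide; open, the fingers measure 114 mm over their backs; the gripper's body (76 mm by 85 mm) begins 54 mm behind the grasp point. The pads swing forward as they close: fully open they stand 13 mm farther back than shut.
Start: joints at [-1.336, 0.291, -0.153, 1.127, 0, 1.431], TCP at [0.192, -0.489, 0.231] pointing down, gripper open.
Joint ranges: [-2.52, 2.52], [-0.91, 1.74], [-1.3, 1.37], [-1.96, 2.02], [-1.52, 1.47], [-3.14, 3.14]. Speed limits (rad/s): [2.22, 2.22, 2.79, 3.14, 3.14, 3.14].

## Interface

Orientations are given as a rotation vector (axis times angle).
In Python, from cell import robot, cams gives the robot as it stands.
- The arm moves only by the tool carry_out, never from a script. Its argument "motion" is a list of rows, each a list of 3 entries, a list of its own where there are three numbers: the turn, a rotation vector about the tool's x, y, z in rad, then the shift along the tool's x, y, z in m, then the opening, from 0 (shut) to 1 (fully open). A call has 1 to 12 rows; each row is the pose to reach, as a shift and turn from the pose commanded when the call began, along the tool's axes at that moment; what a row does not reach only later rows make up. A row lasts 1/8 s, in which the tool goes at most 62.5 mm and 10.7 degrees, less where a joint would pass 70% of its speed; a pose out of reach is approached as far as the arm can. A call with a gripper value outside its range is refused whole. The fingers move at their own pace and stop on an object; "grip_force" is the grip in N (left out, the last holds). Time passes only in rows, so rows that repeat a pose let the fingers close. It gives the time, the measured TCP pose, the force, the opening and the grip force at its end, in the units of the state.
- robot.sense(): the state, without advancing time (a new reading comes with each control period).
- cams.camera(name): name is "side" or "top"; returns a dict with "pixels" (400x640x3 uint8, red, green, blue), "fx", "fy", "cx", "cy" (pixels), "world_to_cam" (4x4, takes a point from world to camera coordinates). Camera axes: x right, y down, z forward; pixel columns grow to the right and rows downward; lengths in m; the calibration is good to about 2 mm. A picture is of the moment at which its call begins. There is no depth.
- robot.close_job(): hands the job in; it is judged then, once.
The state is a dict: "t": time; "joint_positions": joint angles; "joint_velocities": joint speeds; "joint_torque": joint torques, N m; "eef_pos": TCP position; "tcp_rot": TCP orientation; "force": force on the tool from outside, world axes, zero at the start; "torque": the same for the moment, N m; "grip_width": opening from 0.0 (shut) to 1.0 (fully open); "grasp_force": force on a finger pad.
Only numpy, scipy, OpenCV 4.12 (cv2) and the standard library are available. Lean on these libraries where they do the work, as an engineer would, in place of code of your own. Each camera call takes 0.05 s, during which the arm holds its last target. There are 200 camera calls.

## Working session

There is one attempt and no reset: what is moved stays moved. The work goes in short steps, Python scripts to look and compute and a tool call to move; the robot and the scene stay as the last step left them, time stands still between calls to the robot, and variables do not carry over. Pictures are saved under pics/ and viewed, at most 10 in all, crops included, and the job is handed in when it is done.

Besides the shell and the picture viewer there is one more tool, called after "Emit:" by a JSON object that holds its "method" and its "body", one argument or row to a line. carry_out: Moves the arm, as the interface text tells. Its arguments: {"type":"object","properties":{"motion":{"type":"array","items":{"type":"array"}},"grip_force":{"type":"number"}},"required":["motion"]}

```bash
mkdir -p pics; ls
python3 - <<'E'
from cell import robot,cams
import cv2,numpy as np
for n in("top","side"):
    c=cams.camera(n); cv2.imwrite(f"pics/{n}0.png",c["pixels"][:,:,::-1]); np.save(f"pics/{n}0.npy",c,allow_pickle=True)
    print(n,c["fx"],c["fy"],c["cx"],c["cy"],np.round(c["world_to_cam"],3))
s=robot.sense();print(s)
E
```

```text
pics
top 420.993577904205 420.993577904205 325.97929997988734 195.6916919805422 [[ 0.001 -1.    -0.019 -0.048]
 [-0.996  0.    -0.088  0.498]
 [ 0.088  0.019 -0.996  0.723]
 [ 0.     0.     0.     1.   ]]
side 363.0849889603395 363.0849889603395 324.2573432278569 197.75711821152902 [[-0.966 -0.258  0.017  0.471]
 [-0.196  0.691 -0.696  0.16 ]
 [ 0.168 -0.675 -0.718  0.555]
 [ 0.     0.     0.     1.   ]]
{'t': 0.1, 'joint_positions': array([-1.33630795e+00,  2.91223475e-01, -1.54035301e-01,  1.12669097e+00,
       -3.06025889e-05,  1.43150908e+00]), 'joint_velocities': array([-1.21251013e-03, -1.22395079e-03,  2.81790469e-03, -3.89169645e-05,
        2.30759510e-03,  7.60750355e-04]), 'joint_torque': array([ 2.40557456e-03, -5.37978995e+01,  3.31919217e+01,  9.20973485e-03,
       -2.16561598e-04, -4.01637294e-06]), 'eef_pos': array([ 0.19160551, -0.48837561,  0.23079577]), 'tcp_rot': array([-3.08575824e+00, -5.83499802e-01,  1.34176154e-04]), 'force': array([ 0.03052742, -0.61686552, -0.69850149]), 'torque': array([-0.01295041,  0.0462585 , -0.04804375]), 'grasp_force': 0.0, 'grip_width': 0.9980806985320311}
```

View pics/top0.png

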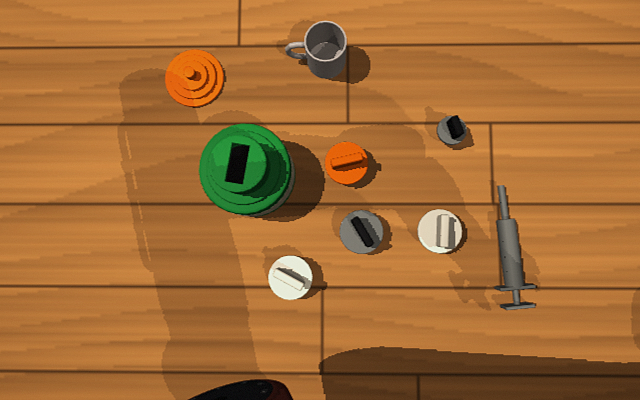

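View pics/side0.png

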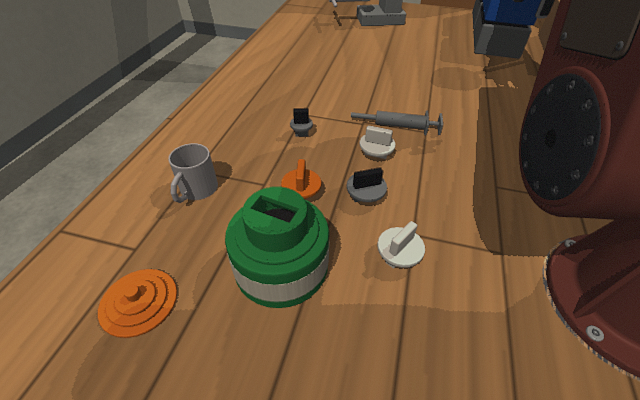

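Top view candidates for the cap: orange (347,163), white (290,278), white (440,231), grey/black (362,232) and smaller grey/black (452,130). The one at (362,232) fits: it is grey with a black wing and the larger of the two grey ones. The flask neck slot is at (238,164). Next I'll measure and confirm in a crop.

```bash
cat > h.py <<'E'
import numpy as np,cv2
def ray(c,p,z):
    T=c["world_to_cam"];R,t=T[:3,:3],T[:3,3]
    o=-R.T@t; d=R.T@np.array([(p[0]-c["cx"])/c["fx"],(p[1]-c["cy"])/c["fy"],1.])
    return o+d*(z-o[2])/d[2]
def blob(mask,near,minA=30):
    n,l,s,ce=cv2.connectedComponentsWithStats(mask.astype(np.uint8))
    k=min((i for i in range(1,n) if s[i,4]>minA),key=lambda i:np.hypot(*(ce[i]-near)))
    return l==k
def onplane(c,m,z):
    ct=max(cv2.findContours(m.astype(np.uint8),cv2.RETR_EXTERNAL,cv2.CHAIN_APPROX_NONE)[0],key=len)[:,0]
    return np.array([ray(c,p,z)[:2] for p in ct])*1000
def rect(pts):
    (x,y),(w,h),a=cv2.minAreaRect(pts.astype(np.float32))
    if w<h:w,h,a=h,w,a+90
    return np.round([x,y,w,h,(a+90)%180-90],1)
def circ(pts):
    (x,y),r=cv2.minEnclosingCircle(pts.astype(np.float32));return np.round([x,y,r],1)
E
python3 - <<'E'
from h import *
C={n:np.load(f"pics/{n}0.npy",allow_pickle=True).item() for n in("top","side")}
near={"top":dict(slot=(238,164),wide=(362,232),small=(452,130)),"side":dict(slot=(278,208),wide=(368,182),small=(301,118))}
for n,c in C.items():
    im=c["pixels"].astype(int);mx,mn=im.max(2),im.min(2)
    dark=mx<45; grey=(mx-mn<22)&(mx>=45)&(mx<150)
    for k,p in near[n].items():
        b=blob(dark,p); P=onplane(c,b,.140 if k=="slot" else .067)
        print(n,k,"dark",b.sum(),rect(P))
        if k!="slot":
            g=blob(grey|b,p); print("   flange circle z.033",circ(onplane(c,g,.033)),"z.025",circ(onplane(c,g,.025)))
a=C["top"]["pixels"][190:275,320:405];b=C["top"]["pixels"][100:185,195:280];d=C["side"]["pixels"][150:235,325:410];e=C["side"]["pixels"][175:260,235:320]
I=np.vstack([np.hstack([a,b]),np.hstack([d,e])])[:,:,::-1]
cv2.imwrite("pics/crop.png",cv2.resize(I,None,fx=3.5,fy=3.5,interpolation=cv2.INTER_CUBIC))
E
```

```text
top slot dark 663 [537.   83.6  58.4  26.4  -9.5]
top wide dark 285 [ 435.1 -108.3   53.5   14.6   31.2]
   flange circle z.033 [ 435.5 -108.9   37.3] z.025 [ 435.5 -109.4   37.7]
top small dark 270 [ 609.7 -264.4   36.4   22.5   18.3]
   flange circle z.033 [ 614.1 -267.7   26.3] z.025 [ 616.1 -269.9   26.6]
side slot dark 341 [537.7  84.8  58.   22.2 -11.2]
side wide dark 458 [433.8 -92.   62.4  40.6  30.6]
   flange circle z.033 [ 430.7 -113.8   51.3] z.025 [ 431.4 -122.3   52.2]
side small dark 211 [ 605.3 -244.6   53.9   29.5  -71.8]
   flange circle z.033 [ 616.9 -281.6   47.7] z.025 [ 620.7 -293.    48.5]
```

View pics/crop.png

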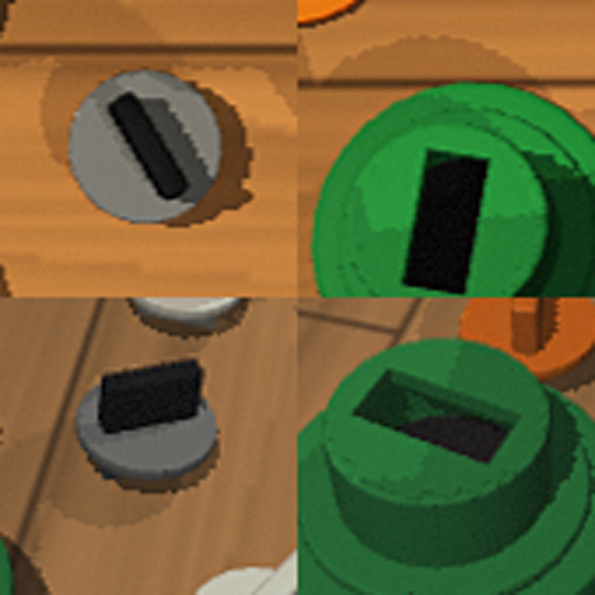

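The crop shows the grey cap with a black wing (top view wing about 31° in world) and the green neck with a clear slot (about -10°). The wide cap is at about (435,-108.6) mm and the slot at (537,84) mm, and both views agree on the slot.

```bash
cat > go.py <<'E'
import sys
from cell import robot
import numpy as np
from scipy.spatial.transform import Rotation as Ro
def to(x,y,z,yaw):
    s=robot.sense(); R=Ro.from_rotvec(s["tcp_rot"])
    G=Ro.from_euler("z",yaw,degrees=True)*Ro.from_rotvec([np.pi,0,0])
    e=R.as_matrix()
    print("yaw now",np.degrees(np.arctan2(e[1,0],e[0,0])).round(2),"t",s["t"],"q",s["joint_positions"].round(2),"F",s["force"].round(1),"w",s["grip_width"],s["grasp_force"])
    print("pos",s["eef_pos"].round(4),"turn",(R.inv()*G).as_rotvec().round(4),"shift",R.inv().apply(np.array([x,y,z])-s["eef_pos"]).round(4))
if __name__=="__main__": to(*map(float,sys.argv[1:]))
E
python3 go.py .435 -.1086 .15 141
```

```text
yaw now 21.42 t 0.1 q [-1.34  0.29 -0.15  1.13 -0.    1.43] F [ 0.  -0.6 -0.7] w 0.9980806985320311 0.0
pos [ 0.1916 -0.4884  0.2308] turn [-6.0000e-04 -1.3000e-03 -2.0871e+00] shift [ 0.3652 -0.2646  0.0811]
```

Emit:
{"method": "carry_out", "body": {
  "motion": [
    [[0,0,-0.18],[0.04,-0.03,0.005],1],
    [[0,0,-0.36],[0.08,-0.058,0.01],1],
    [[0,0,-0.54],[0.12,-0.087,0.02],1],
    [[0,0,-0.72],[0.16,-0.116,0.03],1],
    [[0,0,-0.9],[0.2,-0.145,0.04],1],
    [[0,0,-1.08],[0.24,-0.174,0.05],1],
    [[0,0,-1.26],[0.28,-0.203,0.06],1],
    [[0,0,-1.44],[0.32,-0.232,0.07],1],
    [[0,0,-1.62],[0.345,-0.25,0.075],1],
    [[0,0,-1.8],[0.365,-0.265,0.081],1],
    [[0,0,-1.95],[0.365,-0.265,0.081],1],
    [[0,0,-2.08],[0.365,-0.265,0.081],1]
  ]
}}

```text
t: 1.6
eef_pos: [0.4346, -0.1082, 0.15]
tcp_rot: [-1.051, -2.96, -0.0]
force: [0.1, -0.0, -0.1]
grip_width: 1.003
grasp_force: 0.0
```

```bash
python3 go.py .4352 -.1086 .11 211.2
```

```text
yaw now 140.91 t 1.6 q [-0.41  0.22 -0.48  0.87  0.    0.27] F [ 0.1 -0.  -0.1] w 1.0029050366909955 0.0
pos [ 0.4346 -0.1082  0.15  ] turn [ 3.0000e-04 -9.0000e-04 -1.2267e+00] shift [-0.0008  0.0001  0.04  ]
```

Emit:
{"method": "carry_out", "body": {
  "motion": [
    [[0,0,-0.18],[-0.001,0,0.01],1],
    [[0,0,-0.36],[-0.001,0,0.02],0.6],
    [[0,0,-0.54],[-0.001,0,0.03],0.6],
    [[0,0,-0.72],[-0.001,0,0.035],0.6],
    [[0,0,-0.9],[-0.001,0,0.04],0.6],
    [[0,0,-1.08],[-0.001,0,0.04],0.6],
    [[0,0,-1.227],[-0.001,0,0.04],0.6],
    [[0,0,-1.227],[-0.001,0,0.06],0.6],
    [[0,0,-1.227],[-0.001,0,0.08],0.6],
    [[0,0,-1.227],[-0.001,0,0.1],0.6],
    [[0,0,-1.227],[-0.001,0,0.109],0.6],
    [[0,0,-1.227],[-0.001,0,0.109],0.6]
  ]
}}

```text
t: 3.1
eef_pos: [0.4351, -0.1092, 0.041]
tcp_rot: [0.836, -3.027, -0.001]
force: [0.3, -0.7, -0.3]
grip_width: 0.596
grasp_force: 0.0
```

```bash
python3 go.py .4352 -.1086 .041 211.2
```

```text
yaw now -149.11 t 3.1 q [-0.41  0.36 -0.63  0.58  0.   -0.95] F [ 0.3 -0.7 -0.3] w 0.5961241865314061 0.0
pos [ 0.4351 -0.1092  0.041 ] turn [ 0.001  -0.0007 -0.0053] shift [-0.0004  0.0005 -0.    ]
```

Now grip, with light lift afterwards.

Emit:
{"method": "carry_out", "body": {
  "grip_force": 50,
  "motion": [
    [[0,0,-0.005],[0,0,0],0.3],
    [[0,0,-0.005],[0,0,0],0],
    [[0,0,-0.005],[0,0,0],0],
    [[0,0,-0.005],[0,0,0],0],
    [[0,0,-0.005],[0,0,0],0],
    [[0,0,-0.005],[0,0,0],0],
    [[0,0,-0.005],[0,0,-0.02],0],
    [[0,0,-0.005],[0,0,-0.05],0],
    [[0,0,-0.005],[0,0,-0.09],0],
    [[0,0,-0.005],[0,0,-0.13],0],
    [[0,0,-0.005],[0,0,-0.17],0],
    [[0,0,-0.005],[0,0,-0.17],0]
  ]
}}

```text
t: 4.6
eef_pos: [0.4372, -0.1101, 0.214]
tcp_rot: [-0.843, 3.022, -0.005]
force: [0.1, -0.5, -2.6]
grip_width: 0.153
grasp_force: 49.2
```

```bash
python3 go.py .537 .084 .21 170.5
python3 - <<'E'
from h import *
from cell import cams
c=cams.camera("top")["pixels"];s=cams.camera("side")["pixels"]
cv2.imwrite("pics/lift.png",np.vstack([cv2.resize(c[60:360,180:540],None,fx=1.,fy=1.),s[50:350,200:560]])[:,:,::-1])
E
```

```text
yaw now -148.82 t 4.6 q [-0.41  0.16 -0.37  1.03  0.   -0.95] F [ 0.1 -0.5 -2.6] w 0.15297617264810315 49.17132496833801
pos [ 0.4372 -0.1101  0.214 ] turn [-0.0031  0.0046  0.7101] shift [-0.1859  0.1144  0.0041]
```

View pics/lift.png

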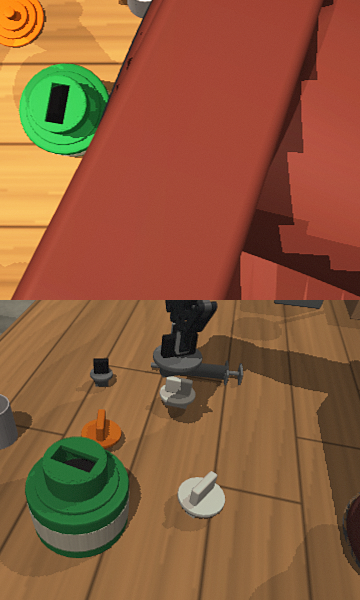

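Cap held (opening 0.153 = 13 mm); lower half of the picture shows it clear of the bench at (177,350). Carry it over the neck.

Emit:
{"method": "carry_out", "body": {
  "motion": [
    [[0,0,0.1],[-0.02,0.012,-0.004],0],
    [[0,0,0.2],[-0.05,0.03,-0.004],0],
    [[0,0,0.3],[-0.08,0.05,-0.004],0],
    [[0,0,0.4],[-0.11,0.068,-0.004],0],
    [[0,0,0.5],[-0.14,0.086,-0.004],0],
    [[0,0,0.6],[-0.165,0.102,-0.004],0],
    [[-0.003,0.004,0.68],[-0.18,0.111,-0.004],0],
    [[-0.003,0.004,0.71],[-0.186,0.1145,-0.004],0],
    [[-0.003,0.004,0.71],[-0.186,0.1145,-0.004],0],
    [[-0.003,0.004,0.71],[-0.186,0.1145,-0.004],0]
  ]
}}

```text
t: 5.95
eef_pos: [0.5347, 0.0846, 0.2144]
tcp_rot: [-0.259, -3.125, -0.002]
force: [0.4, 0.6, -1.7]
grip_width: 0.155
grasp_force: 49.0
```

```bash
python3 go.py .537 .084 .195 170.5
python3 - <<'E'
from h import *
from cell import cams
s=cams.camera("side"); np.save("pics/s1.npy",s,allow_pickle=True)
cv2.imwrite("pics/over.png",cv2.resize(s["pixels"][100:300,190:390],None,fx=3,fy=3)[:,:,::-1])
E
```

```text
yaw now 170.53 t 5.95 q [ 0.02  0.34 -0.13  1.11  0.    0.19] F [ 0.4  0.6 -1.7] w 0.1550319007102409 49.017571806907654
pos [0.5347 0.0846 0.2144] turn [ 0.001  -0.0063  0.0005] shift [-0.0025 -0.0002  0.0194]
```

View pics/over.png

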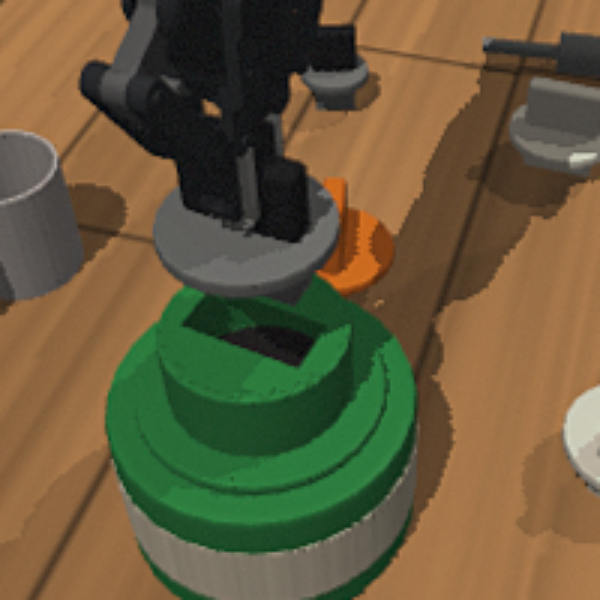

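The cap is level above the slot (slot at (260,335) in the crop). Lower it partway, correcting x.

Emit:
{"method": "carry_out", "body": {
  "motion": [
    [[0,-0.006,0],[-0.0025,0,0.008],0],
    [[0,-0.006,0],[-0.0025,0,0.016],0],
    [[0,-0.006,0],[-0.0025,0,0.024],0],
    [[0,-0.006,0],[-0.0025,0,0.03],0],
    [[0,-0.006,0],[-0.0025,0,0.036],0],
    [[0,-0.006,0],[-0.0025,0,0.041],0],
    [[0,-0.006,0],[-0.0025,0,0.046],0],
    [[0,-0.006,0],[-0.0025,0,0.046],0]
  ]
}}

```text
t: 7.0
eef_pos: [0.5374, 0.0845, 0.169]
tcp_rot: [0.26, 3.13, 0.002]
force: [-0.2, 0.5, -1.9]
grip_width: 0.155
grasp_force: 49.1
```

```bash
python3 go.py .537 .084 .157 170.5
```

```text
yaw now 170.5 t 7.0 q [ 0.02  0.37 -0.21  0.99  0.    0.19] F [-0.2  0.5 -1.9] w 0.15518325928697044 49.06611621379852
pos [0.5374 0.0845 0.169 ] turn [0.0013 0.0008 0.    ] shift [ 0.0004 -0.0006  0.012 ]
```

The tongue is in the slot with no contact force (TCP 0.169). Lower on to seat.

Emit:
{"method": "carry_out", "body": {
  "motion": [
    [[0,0,0],[0,0,0.004],0],
    [[0,0,0],[0,0,0.008],0],
    [[0,0,0],[0,0,0.01],0],
    [[0,0,0],[0,0,0.012],0],
    [[0,0,0],[0,0,0.0125],0],
    [[0,0,0],[0,0,0.0125],0]
  ]
}}

```text
t: 7.75
eef_pos: [0.5377, 0.0846, 0.1571]
tcp_rot: [0.26, 3.129, 0.002]
force: [-0.4, 0.9, 3.2]
grip_width: 0.156
grasp_force: 49.6
```

```bash
python3 go.py .537 .084 .157 170.5
python3 - <<'E'
from h import *
from cell import cams
s=cams.camera("side")
cv2.imwrite("pics/seat.png",cv2.resize(s["pixels"][120:300,190:390],None,fx=3,fy=3)[:,:,::-1])
E
```

```text
yaw now 170.5 t 7.75 q [ 0.02  0.38 -0.23  0.96  0.    0.19] F [-0.4  0.9  3.2] w 0.15557079299778448 49.637423157691956
pos [0.5377 0.0846 0.1571] turn [0.0015 0.0017 0.    ] shift [ 0.0006 -0.0007  0.0001]
```

View pics/seat.png

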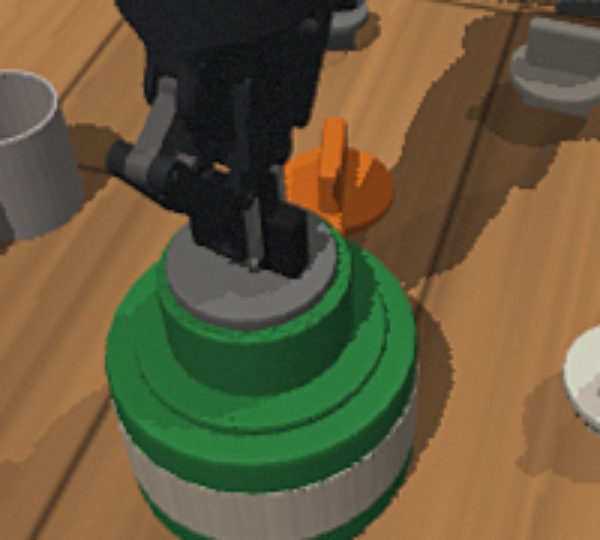

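Flange is down on the neck, centred, with light contact (force change about 5 N). Quarter turn.

Emit:
{"method": "carry_out", "body": {
  "motion": [
    [[0,0,0.15],[0,0,-0.0005],0],
    [[0,0,0.3],[0,0,-0.0005],0],
    [[0,0,0.45],[0,0,-0.0005],0],
    [[0,0,0.6],[0,0,-0.0005],0],
    [[0,0,0.75],[0,0,-0.0005],0],
    [[0,0,0.9],[0,0,-0.0005],0],
    [[0,0,1.05],[0,0,-0.0005],0],
    [[0,0,1.2],[0,0,-0.0005],0],
    [[0,0,1.35],[0,0,-0.0005],0],
    [[0,0,1.5],[0,0,-0.0005],0],
    [[0,0,1.57],[0,0,-0.0005],0],
    [[0,0,1.57],[0,0,-0.0005],0]
  ]
}}

```text
t: 9.3
eef_pos: [0.5377, 0.0845, 0.1572]
tcp_rot: [2.396, 2.031, 0.003]
force: [0.1, -0.3, -0.9]
grip_width: 0.157
grasp_force: 49.2
```

```bash
python3 go.py .537 .084 .157 80.5
```

```text
yaw now 80.57 t 9.3 q [ 0.02  0.38 -0.23  0.96  0.    1.76] F [ 0.1 -0.3 -0.9] w 0.15692740975595654 49.15995955467224
pos [0.5377 0.0845 0.1572] turn [ 0.0013 -0.0015  0.0013] shift [-0.0007 -0.0006  0.0002]
```

Turned. Release and rise.

Emit:
{"method": "carry_out", "body": {
  "motion": [
    [[0,0,0],[0,0,0],0.25],
    [[0,0,0],[0,0,0],0.5],
    [[0,0,0],[0,0,0],0.5],
    [[0,0,0],[0,0,0],0.5],
    [[0,0,0],[0,0,-0.015],0.5],
    [[0,0,0],[0,0,-0.04],0.5],
    [[0,0,0],[0,0,-0.08],0.5],
    [[0,0,0],[0,0,-0.12],0.5],
    [[0,0,0],[0,0,-0.12],0.5]
  ]
}}

```text
t: 10.42
eef_pos: [0.5392, 0.0845, 0.2814]
tcp_rot: [2.394, 2.028, 0.011]
force: [0.6, -0.1, -0.0]
grip_width: 0.502
grasp_force: 0.0
```

```bash
python3 go.py .45 .084 .157 80.5
python3 - <<'E'
from h import *
from cell import cams
s=cams.camera("side")["pixels"]
cv2.imwrite("pics/end.png",cv2.resize(s[60:300,190:430],None,fx=2.5,fy=2.5)[:,:,::-1])
E
```

```text
yaw now 80.55 t 10.425 q [ 0.02  0.3  -0.01  1.25  0.    1.76] F [ 0.6 -0.1 -0. ] w 0.5021590278865938 0.0
pos [0.5392 0.0845 0.2814] turn [ 0.0077 -0.0026  0.0009] shift [-0.0155 -0.0889  0.1237]
```

View pics/end.png

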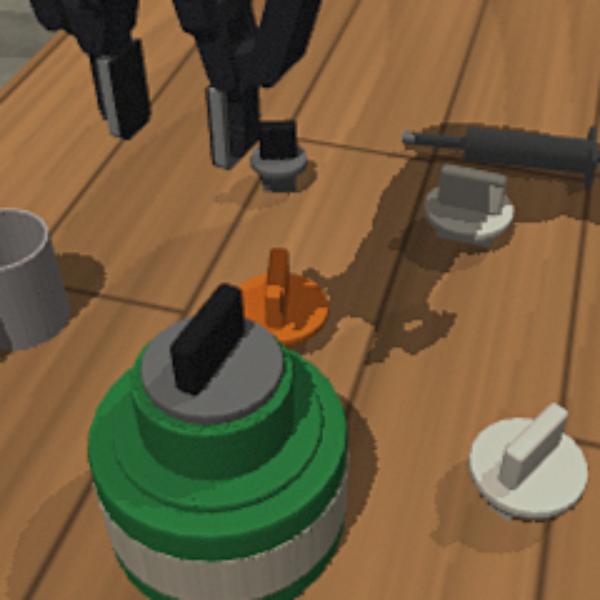

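The cap sits flat on the neck with its wing crosswise at (208,340). The gripper is clear and the small cap is untouched at (279,155).

```bash
python3 -c "
from cell import robot
print(robot.close_job())"
```

```text
the job is handed in; nothing more can be done
None
```

The larger grey cap is seated on the green flask's neck and turned a quarter turn, so its wing stands crosswise to the slot; the gripper let go and is clear, the smaller cap was not touched, and the job was handed in at about 10.4 s, with no verdict returned.

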